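Open the discharge-guarded test cage and hold its gate ajar

ROBOT

A 6-joint arm with a two-finger parallel gripper is mounted at the origin on the work surface. World frame = base frame: x ahead of the robot, y to its left, z up, the work surface at z = 0. Lengths are in m, angles in rad, forces in N, time in s.
With the tool pointing down it reaches from about 0.25 to 0.775 m from the base axis. Payload 4 kg.
Tool frame: the origin (TCP) lies midway between the tips of the shut fingers; the grasp point (between the pads) lies 19 mm behind it (robot.tcp_to_grasp is the distance from the TCP to the grasp point, in m); z points along the fingers, x is the direction in which the jaws open and shut, and the axes are right-handed (so a half turn about z gives the same grasp; the last joint's range is limited). The gripper opens to 94 mm and grips with 3 to 60 N. Pads are 16 mm wide; open, the fingers measure 119 mm over their backs; the gripper's body (75 mm by 177 mm) begins 78 mm behind the grasp point.
Start: joints at [1.022, 0.087, 1.371, -0, 1.684, -0.103], TCP at [0.237, 0.496, 0.206] pointing down, gripper open.
Joint ranges: [-3.1, 3.1], [-0.76, 2.03], [0.27, 2.55], [-1.08, 4.22], [0.17, 2.65], [-2.57, 2.57]. Speed limits (rad/s): [2.79, 2.79, 3.14, 3.14, 3.14, 3.14].

INTERFACE

Orientations are given as [roll, pitch, yaw] about the fixed x, y, z axes, in that order (R = Rz(yaw) Ry(pitch) Rx(roll)).
In Python, from bench import get_obs, vision, robot gives the robot as it stands.
- The arm moves only by the tool servo_tool, never from a script. Its argument "targets" is text: rows parted by semicolons, each of 7 numbers parted by spaces: the opening, from 0 (shut) to 1 (fully open), then the shift along the tool's x, y, z as a fraction of full scale, then the turn, a rotation vector about the tool's x, y, z as a fraction of full scale. A call has 1 to 12 rows; each row is the pose to reach, as a shift and turn from the pose commanded when the call began, along the tool's axes at that moment, turning the shorter way round; what a row does not reach only later rows make up. Full scale, the value 1, is 0.25 m for a shift and pi rad for a turn. A row lasts 1/12 s, in which the tool goes at most 41.7 mm and 7.16 degrees, less where a joint would pass 70% of its speed; a pose out of reach is approached as far as the arm can. A call with a number of a shift or a turn outside -1 to 1 is refused whole. A call with a gripper value outside its range is refused whole. The fingers move at their own pace and stop on an object; the grip force is fixed at half the most. Time passes only in rows, so rows that repeat a pose let the fingers close. It gives the time, the measured TCP pose, the force and the opening at its end, in the units of the state.
- get_obs(): the state, without advancing time (a new reading comes with each control period).
- vision.snapshot(name): name is "scene" or "top" or "wrist"; returns a dict with "image" (384x512x3 uint8, red, green, blue), "mtx" (3x3 intrinsics, pixels), "world_from_camera" (4x4, takes a point from camera to world coordinates); the wrist camera has in their place "T_tool_cam" (4x4, takes a point from camera to tool coordinates, whose origin is the TCP and whose axes are the tool frame's). Camera axes: x right, y down, z forward; pixel columns grow to the right and rows downward; lengths in m; the calibration is good to about 2 mm. The wrist camera is an equidistant fisheye: a pixel r from the principal point sees the ray r / f radians off the axis. A picture is of the moment at which its call begins: read the wrist's pose just before it. There is no depth.
- robot.close_job(): hands the job in, once; it reports no verdict.
The state is a dict: "time": time; "joint_positions": joint angles; "qvel": joint speeds; "joint_torque": joint torques, N m; "tool_pos": TCP position; "ee_rot": TCP orientation; "wrist_force": force on the tool from outside, world axes, zero at the start; "wrist_torque": the same for the moment, N m; "width": finger opening in m.
Only numpy, scipy, OpenCV 4.12 (cv2) and the standard library are available. Lean on these libraries where they do the work, as an engineer would, in place of code of your own. Each camera call takes 0.05 s, during which the arm holds its last target.

TASK

The board in the clear test cage has to be looked at: first press the yellow spring discharge pedal right down to its stop, keep it there for about a second and let it up again. Then take the red knob of the gate's sagging bolt, lift the bolt so that its nose clears the bent-up lip of the keeper while you draw it back (do not force it), and pull the gate ajar, about a hand's width (10 cm) at its free edge, without letting it swing wide. Finish while still gripping the knob, bolt drawn and gate held still and ajar against its closing spring; leave the bottle, the solder spool and the screwdriver where they are.

Things in the scene. Friction and masses are not known exactly. Their poses are not given: they have to be found in the camera images.
- cage: Fixed test cage, 220 deep (x), 340 wide (y), 135 high: black base, clear walls and top, aluminium frame. Origin at the centre of its underside; at yaw 0 its front with the gate faces -x, the robot. Gate: in the front face from cage y = -147 (hinge) to +86 (free edge), 233 wide, 12 thick, top 135 high. From y = +92 to +171 the front is a fixed grey stile that carries the keeper
- keeper: Steel keeper on the stile: an open-topped cradle, cage y 102 to 142, x -152 to -116. Its wall on the gate's side is the bent-up lip, 10 thick (cage y 102 to 112). Origin at the top middle of the lip (cage frame -138, 107, 97). Its front wall, up to 128 high, keeps the gate shut while the bolt's nose is inside
- gate_hinge (a point): Point on the gate's vertical hinge axis at the height of the gate's top edge (cage frame: -110, -147, 135)
- gate (a joint): Gate angle in rad about the vertical hinge: 0 shut, grows (to 1.3) as the free edge, 233 from the hinge, swings out of the cage to the robot's side, anticlockwise seen from above. 0.43 rad is 10 cm at the free edge. A spring shuts it: about 1.2 N at the knob at 0, 2.3 N at 0.43 rad
- bolt (a joint): How far the bolt is drawn, in m: 0 fully shot (the start), 0.052 fully drawn. Drawing moves it along the gate towards the hinge (cage -y while shut). A spring of 1 to 2 N shoots it again when let go. Hanging down, its nose jams on the lip at 0.007; lifted, it is past the lip and out of the keeper from 0.029
- bolt_bar: Brass bolt: bar 12 thick, 180 long, along the gate's front, 28 before the hinge line. Origin on its axis under the knob, 105 high when sagging; axes as the gate's (the cage's while shut). Nose 12 x 12, centred 90 along +y of the origin, foot 16 below the axis. It can be raised 0 to 16 straight up and drops by its weight (130 to 240 g). Raise it 9 to 16, best 12, while the nose passes the lip
- knob (a point): Middle of the bolt's red upright knob: cylinder 18 in diameter, 40 high, with a cap 25 across and 6 thick on top. On its axis, 172 high when the bolt sags, 67 above the bar's axis, 18 below the cap, 22 above the knob's lower end; clear above all around it. Cage frame (-138, 35, 172) with gate shut and bolt shot; fixed to the bolt bar
- pedal (a joint): Pedal angle in rad: 0 at rest (up), 0.22 at its stop; a spring pushes it up again when let go. Fully down takes about 9 N at the pad point
- pedal_pad (a point): Point on the top face of the black rubber pad where to press, 80 from the pedal's hinge, about 52 high at rest and 35 at the stop; it moves with the pedal. The plate is 70 wide and 108 long, the pad 60 x 80, on a fixed base 90 x 130
- pedal_base: Fixed dark steel base of the pedal, 130 (x) x 90 (y) x 8. Origin at the centre of its underside. The hinge lies at its far (+x) end, at x = +52 and 26 high, along y; the plate rises from it towards -x at 14 degrees at rest; pad point at x about -24
- bottle: Bystander: blue dropper bottle, 42 in diameter, 105 high, standing loose; origin at the centre of its foot. Leave it
- spool: Bystander: solder spool standing on its flange, 52 in diameter, 40 high, loose; origin at the centre of its foot. Leave it
- screwdriver: Bystander: screwdriver with a green handle, 160 long, lying loose along its x; origin under its middle. Leave it
Things that resemble listed ones, but are neither listed nor needed, are in the scene too. Several things look just like the pedal_base: the one meant starts nearest to the robot's base.

How it is judged:
On the way, in this order (a step that is already met when the one before it is completed fails the run):
1. the pedal is pressed down to its stop and kept there for half a second (value of joint pedal above 0.195 rad), for 0.5 s.
2. then the bolt is drawn out of the keeper (value of joint bolt above 0.032 m), for 0.2 s.
At the end, for the whole second after the job is handed in: The gate stands still (under 0.05 rad/s) and ajar between 0.25 and 0.62 rad (6 to 14 cm at its free edge), held there by the gripper's fingers pressing on the bolt with more than 2 N, the bolt drawn by more than 29 mm and the pedal up again (under 0.06 rad) (value of joint gate between 0.25 and 0.62 rad and velocity of joint gate between -0.05 and 0.05 rad/s and value of joint bolt above 0.029 m and value of joint pedal below 0.06 rad and contact force between the fingers and bolt_bar above 2 N); the arm keeps its last pose, push and grip.
It fails at once if the gate is swung wide (over 0.8 rad) (value of joint gate above 0.8 rad).
It fails at once if the bolt is forced against the keeper with over 40 N (contact force between bolt_bar and keeper above 40 N).
It fails at once if the bottle is shifted more than 30 mm or knocked over (distance of bottle from where it was at the start of the episode above 0.03 m or angle between bottle's own z axis and vertical above 0.5 rad).
It fails at once if the spool is shifted more than 30 mm (distance of spool from where it was at the start of the episode above 0.03 m).
It fails at once if the screwdriver is shifted more than 30 mm (distance of screwdriver from where it was at the start of the episode above 0.03 m).
It also fails if it takes over 45 s, if anything falls off the work surface, if the arm or the gripper's body presses on something with over 40 N, if the wrist force passes 120 N, or if a joint passes its speed limit or range.

## Working session

There is one attempt and no reset: what is moved stays moved. The work goes in short steps, Python scripts to look and compute and a tool call to move; the robot and the scene stay as the last step left them, time stands still between calls to the robot, and variables do not carry over. Pictures are saved under pics/ and viewed, and the job is handed in when it is done.

Besides the shell and the picture viewer there is one more tool, called after "Request:" as a command line: name --argument value ..., lists and objects as JSON in quotes. servo_tool: Moves the arm, as the interface text tells. Its arguments: {"type":"object","properties":{"targets":{"type":"string"}},"required":["targets"]}

```bash
mkdir -p pics; ls; python3 - <<'E'
from bench import get_obs, vision, robot
import cv2,numpy as np
print(get_obs())
for n in ["scene","top","wrist"]:
    s=vision.snapshot(n); cv2.imwrite(f"pics/{n}0.png",s["image"][:,:,::-1])
    np.savez(f"{n}0.npz",**{k:v for k,v in s.items() if k!="name"})
    print(n,{k:np.round(v,4).tolist() for k,v in s.items() if k!="image"})
E
```

```text
pics
{'time': 0.0, 'joint_positions': array([ 1.02188432e+00,  8.79627083e-02,  1.37223493e+00, -2.36566649e-05,
        1.68362471e+00, -1.03093326e-01]), 'qvel': array([ 1.02362527e-03,  7.31119028e-04, -9.33109768e-04, -6.99529695e-04,
       -1.74160325e-03,  4.53079187e-05]), 'joint_torque': array([-1.43342877e-03, -3.40182924e+01, -3.02424216e+01,  7.15101860e-02,
        3.31409101e-02, -1.89282378e-04]), 'tool_pos': array([0.23687572, 0.49576245, 0.2043098 ]), 'ee_rot': array([-3.14138658e+00,  2.22027605e-03,  1.12497523e+00]), 'wrist_force': array([-0.96302821,  0.10238705,  0.80635038]), 'wrist_torque': array([-0.01007238, -0.00641585,  0.01186838]), 'width': 0.0936181403619429}
scene {'mtx': [[431.1431, 0.0, 265.7078], [0.0, 431.1431, 190.4121], [0.0, 0.0, 1.0]], 'world_from_camera': [[0.1817, 0.7931, -0.5814, 1.2318], [0.9832, -0.1365, 0.1211, -0.2013], [0.0167, -0.5936, -0.8046, 1.041], [0.0, 0.0, 0.0, 1.0]]}
top {'mtx': [[409.2148, 0.0, 253.4495], [0.0, 409.2148, 193.1207], [0.0, 0.0, 1.0]], 'world_from_camera': [[-0.0231, -0.9935, 0.1111, 0.4328], [-0.9997, 0.0233, 0.0005, -0.0488], [-0.0031, -0.1111, -0.9938, 1.4962], [0.0, 0.0, 0.0, 1.0]]}
wrist {'mtx': [[297.3186, 0.0, 254.5102], [0.0, 297.3186, 192.5164], [0.0, 0.0, 1.0]], 'T_tool_cam': [[1.0, -0.0001, 0.0001, 0.0004], [0.0, 0.9727, 0.2321, -0.0656], [-0.0001, -0.2321, 0.9727, -0.1796], [0.0, 0.0, 0.0, 1.0]]}
```

View pics/scene0.png

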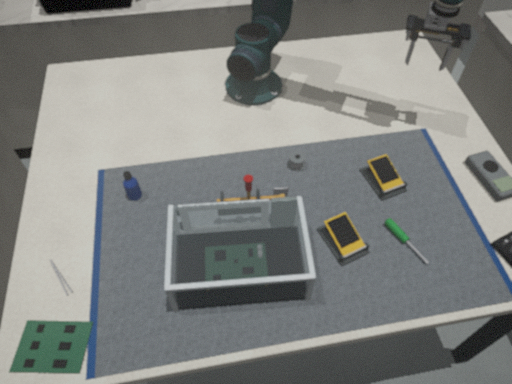

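View pics/top0.png

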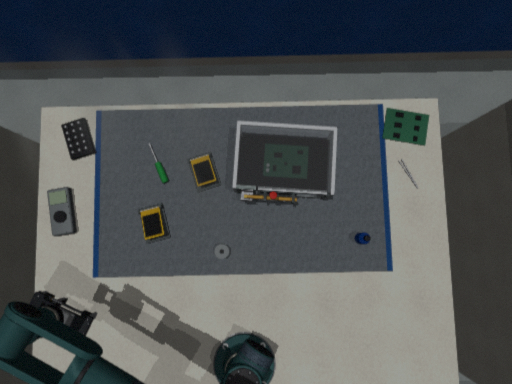

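View pics/wrist0.png

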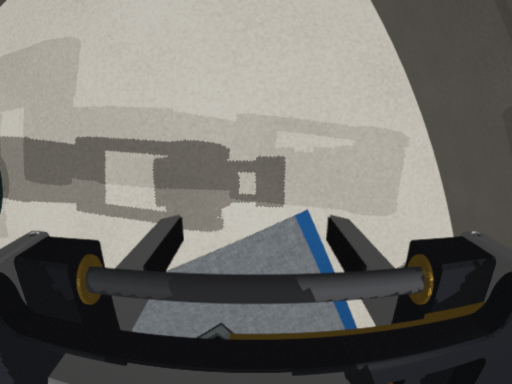

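```bash
cat > h.py <<'E'
import numpy as np,cv2
def ray(s,u,v):
    K=s["mtx"];T=s["world_from_camera"]
    d=T[:3,:3]@np.linalg.solve(K,[u,v,1.]); return T[:3,3],d
def atz(s,u,v,z):
    o,d=ray(s,u,v); return o+d*(z-o[2])/d[2]
def proj(s,p):
    T=np.linalg.inv(s["world_from_camera"]); p=np.atleast_2d(p)@T[:3,:3].T+T[:3,3]
    q=p@s["mtx"].T; return q[:,:2]/q[:,2:]
E
python3 - <<'E'
import numpy as np,cv2
for n,(a,b,c,d) in {"topA":(130,190,190,250),"topB":(220,110,350,215)}.items():
    im=cv2.imread("pics/top0.png")[b:d,a:c]; f=min(800/(c-a),600/(d-b)); f=int(f)
    cv2.imwrite(f"pics/{n}.png",cv2.resize(im,None,fx=f,fy=f,interpolation=cv2.INTER_CUBIC))
for n,(a,b,c,d) in {"scA":(355,140,415,200),"scB":(155,160,325,310)}.items():
    im=cv2.imread("pics/scene0.png")[b:d,a:c]; f=min(800/(c-a),600/(d-b)); f=int(f)
    cv2.imwrite(f"pics/{n}.png",cv2.resize(im,None,fx=f,fy=f,interpolation=cv2.INTER_CUBIC))
E
```

```text
(no output)
```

View pics/topA.png

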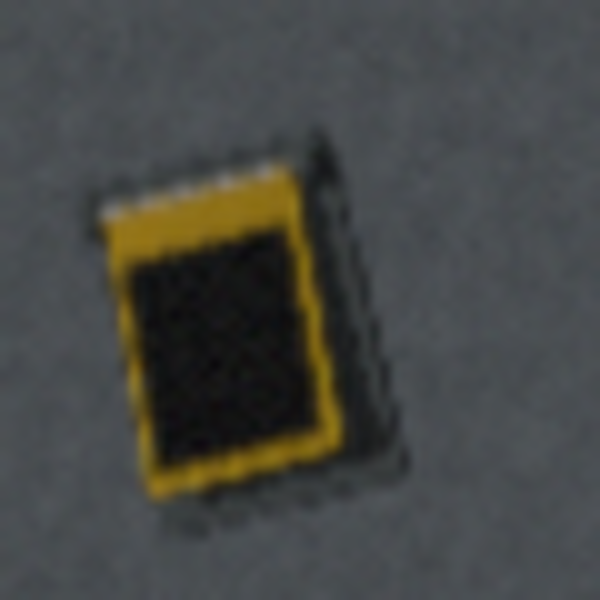

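View pics/topB.png

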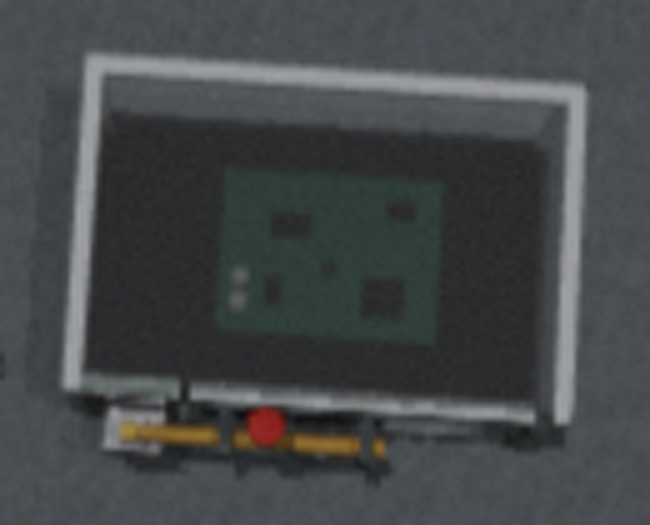

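View pics/scA.png

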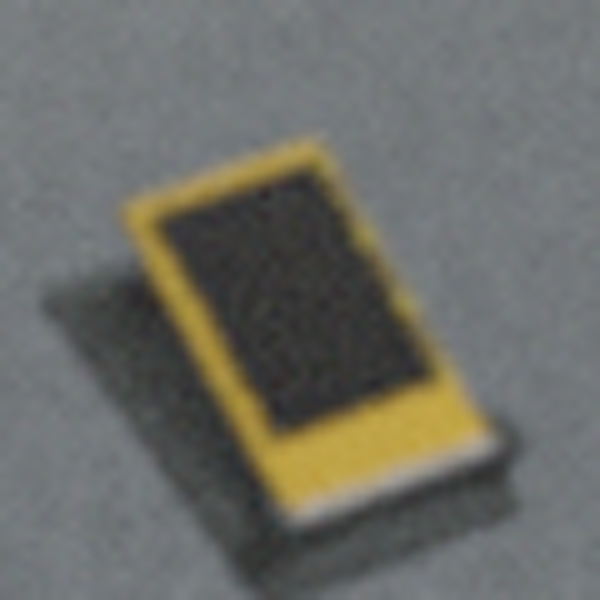

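View pics/scB.png

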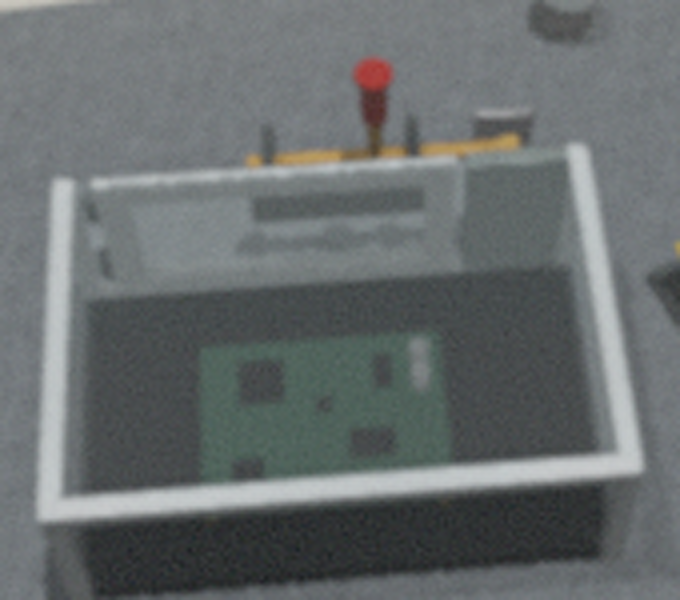

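```bash
cat > fit.py <<'E'
from h import *
from scipy.optimize import least_squares
t=dict(np.load("top0.npz"));s=dict(np.load("scene0.npz"))
A=lambda l,f,o:np.array(l,float)/f+np.array(o)
# order: hinge+y, hinge-y, far-y, far+y ; pad then plate
tp=A([(133,268),(285,235),(318,430),(160,465),(103,215),(290,168),(342,445),(152,495)],10,(130,190))-.45
sp=A([(435,378),(278,435),(160,215),(325,170),(500,440),(292,522),(125,212),(318,140)],10,(355,140))-.45
def model(q):
    x,y,yaw,s0,p0=q; a=np.radians(14)
    def P(ss,hy,off):
        return [(.052-k*np.cos(a)+off*np.sin(a),m*hy,.026+k*np.sin(a)+off*np.cos(a)) for k,m in ((ss[0],1),(ss[0],-1),(ss[1],-1),(ss[1],1))]
    L=np.array(P((p0,p0+.08),.03,.007)+P((s0,s0+.108),.035,.004))
    c,n=np.cos(yaw),np.sin(yaw)
    return L@np.array([[c,-n,0],[n,c,0],[0,0,1]]).T+[x,y,0]
f=lambda q:np.r_[(proj(t,model(q))-tp).ravel(),(proj(s,model(q))-sp).ravel()]
r=least_squares(f,[.38,.2,0.2,0,.03]);q=r.x
print("pedal",np.round(q,4),"rms",np.sqrt(np.mean(r.fun**2)));print(np.round(r.fun.reshape(-1,2),1).tolist())
c,n=np.cos(q[2]),np.sin(q[2]);print("padpt",q[0]-.024*c,q[1]-.024*n, "dist base",np.hypot(q[0],q[1]))
print("other",atz(t,203,171,.04))
# cage: outer top corners, bolts, knob cap
tc=A([(92,55),(583,86),(563,424),(65,390),(268,428)],5,(220,110))-.4
sc=A([(640,470),(40,520),(372,73)],4,(155,160))-.4
mc=np.array([(.11,.17,.135),(.11,-.17,.135),(-.11,-.17,.135),(-.11,.17,.135),(-.138,.035,.196)])
ms=np.array([(.11,.17,.135),(.11,-.17,.135),(-.138,.035,.196)])
def W(q,L):
    c,n=np.cos(q[2]),np.sin(q[2]);return L@np.array([[c,-n,0],[n,c,0],[0,0,1]]).T+[q[0],q[1],0]
f=lambda q:np.r_[(proj(t,W(q,mc))-tc).ravel(),(proj(s,W(q,ms))-sc).ravel()]
r=least_squares(f,[.5,-.1,0]);q=r.x
print("cage",q,"rms",np.sqrt(np.mean(r.fun**2)));print(np.round(r.fun.reshape(-1,2),1).tolist())
print("knob",W(q,np.array([[-.138,.035,.172]])),"hinge",W(q,np.array([[-.11,-.147,.135]])))
# triangulate knob
o1,d1=ray(t,*tc[4]);o2,d2=ray(s,*sc[2])
M=np.c_[d1,-d2];k=np.linalg.lstsq(M,o2-o1,rcond=None)[0];print("tri cap",o1+k[0]*d1,o2+k[1]*d2)
for nm,p,z in(("bottle",(362,238),.1),("spool",(222,251),.04),("sd",(160,168),.02)):print(nm,atz(t,*p,z))
E
python3 fit.py
```

```text
pedal [ 0.4707  0.3105  0.2281 -0.0298 -0.0075] rms 0.5655031841532324
[[-1.0, -0.3], [0.1, -1.1], [0.5, 0.3], [-0.4, 1.1], [0.0, -0.1], [0.2, -0.3], [-0.1, 0.2], [-0.4, 0.2], [1.1, 0.4], [-0.2, 0.8], [-0.9, 0.1], [-0.6, -1.2], [-0.7, 0.5], [0.2, -0.4], [0.0, -0.2], [0.3, 0.3]]
padpt 0.44730813550001264 0.3050674699156578 dist base 0.5638730316133826
other [0.68007285 0.13175573 0.04      ]
cage [ 0.70870462 -0.15774208 -0.08876879] rms 1.3646416040099052
[[-0.9, 0.6], [0.5, 0.7], [1.7, -2.9], [-0.1, -2.6], [-0.2, -1.3], [0.2, -1.7], [-0.3, -2.2], [0.2, -0.4]]
knob [[ 0.57435081 -0.11064588  0.172     ]] hinge [[ 0.58610585 -0.29441154  0.135     ]]
tri cap [ 0.57062807 -0.11143491  0.19009192] [ 0.57073927 -0.11079895  0.19007318]
bottle [ 0.42727913 -0.41239991  0.1       ]
spool [0.39293043 0.06744904 0.04      ]
sd [0.69829575 0.29142152 0.02      ]
```

```bash
cat >> h.py <<'E'
from scipy.spatial.transform import Rotation as Ro
def rel(p0,e0,p1,e1):
    "p,rpy start -> fractions"
    R0=Ro.from_euler('xyz',e0);R1=Ro.from_euler('xyz',e1)
    return np.round(np.r_[R0.inv().apply(np.array(p1)-p0)/.25,(R0.inv()*R1).as_rotvec()/np.pi],4)
def wrist(T,K,Ttc,tool_pos,rpy):
    "returns ray fn and project fn for fisheye"
    Tt=np.eye(4);Tt[:3,:3]=Ro.from_euler('xyz',rpy).as_matrix();Tt[:3,3]=tool_pos
    W=Tt@Ttc
    def r(u,v):
        dx,dy=u-K[0,2],v-K[1,2];rr=np.hypot(dx,dy);th=rr/K[0,0]
        d=np.array([np.sin(th)*dx/max(rr,1e-9),np.sin(th)*dy/max(rr,1e-9),np.cos(th)]);return W[:3,3],W[:3,:3]@d
    def pr(P):
        c=(np.atleast_2d(P)-W[:3,3])@W[:3,:3];h=np.hypot(c[:,0],c[:,1]);th=np.arctan2(h,c[:,2])
        return np.c_[K[0,2]+K[0,0]*th*c[:,0]/h,K[1,2]+K[0,0]*th*c[:,1]/h]
    return r,pr
def snapw(name):
    from bench import get_obs,vision
    o=get_obs();s=vision.snapshot("wrist");cv2.imwrite(f"pics/{name}.png",s["image"][:,:,::-1])
    np.savez(f"{name}.npz",tool_pos=o["tool_pos"],rpy=o["ee_rot"],**{k:s[k] for k in("image","mtx","T_tool_cam")})
    print("t",o["time"],"tcp",np.round(o["tool_pos"],4),np.round(o["ee_rot"],4),"F",np.round(o["wrist_force"],1),"w",round(o["width"],4))
def loadw(name):
    d=np.load(name+".npz");return wrist(None,d["mtx"],d["T_tool_cam"],d["tool_pos"],d["rpy"])
E
python3 -c "
from h import *;pi=np.pi
print(rel([.237,.496,.206],[pi,0,1.125],[.447,.305,.2],[pi,0,1.48]))"
```

```text
[-0.3271  1.0873  0.024   0.      0.     -0.113 ]
```

Request:
servo_tool --targets "1 -0.1 0.33 0.02 0 0 -0.04; 1 -0.32 1 0.02 0 0 -0.113; 1 -0.32 1 0.02 0 0 -0.113; 1 -0.32 1 0.02 0 0 -0.113; 1 -0.32 1 0.02 0 0 -0.113; 1 -0.32 1 0.02 0 0 -0.113; 1 -0.32 1 0.02 0 0 -0.113; 1 -0.32 1 0.02 0 0 -0.113; 1 -0.32 1 0.02 0 0 -0.113; 1 -0.32 1 0.02 0 0 -0.113"

```text
time: 0.98
tool_pos: [0.4276, 0.3167, 0.2002]
ee_rot: [-3.14, -0.0, 1.48]
wrist_force: [-0.4, -0.4, -1.0]
width: 0.094
```

```bash
python3 -c "
from h import *
snapw('w1')
im=cv2.imread('pics/w1.png')[20:300,100:420];cv2.imwrite('pics/w1c.png',cv2.resize(im,None,fx=2,fy=2,interpolation=cv2.INTER_CUBIC))"
```

```text
t 0.9833 tcp [0.4276 0.3167 0.2002] [-3.1405e+00 -3.0000e-04  1.4802e+00] F [-0.4 -0.4 -1. ] w 0.094
```

View pics/w1c.png

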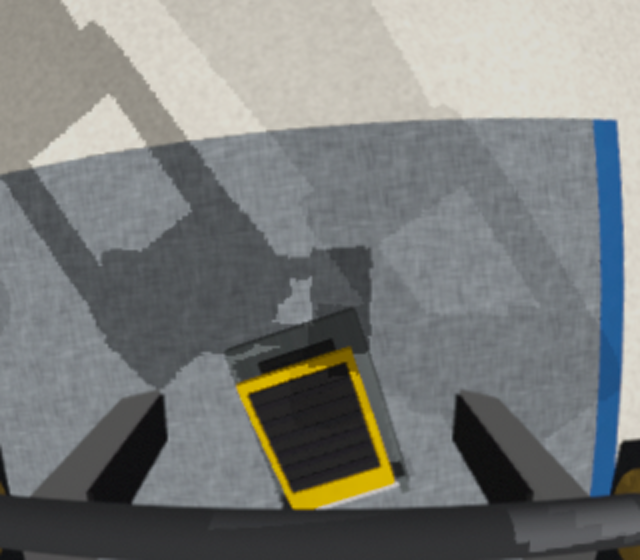

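```bash
cat > fit2.py <<'E'
from h import *
from scipy.optimize import least_squares
r,pr=loadw("w1")
A=lambda l:np.array(l,float)/2+[100,20]-.25
pad=A([(383,467),(292,493),(248,390),(345,363)]); plate=A([(400,485),(295,510),(236,385),(352,348)])
base=A([(407,488),(226,350),(355,308)])
def W(q,L):
    c,n=np.cos(q[2]),np.sin(q[2]);return np.array(L)@np.array([[c,-n,0],[n,c,0],[0,0,1]]).T+[q[0],q[1],0]
def P(ss,hy,off):
    a=np.radians(14)
    return [(.052-k*np.cos(a)+off*np.sin(a),m*hy,.026+k*np.sin(a)+off*np.cos(a)) for k,m in ((ss[0],1),(ss[0],-1),(ss[1],-1),(ss[1],1))]
B=[(.065,.045,.008),(-.065,-.045,.008),(-.065,.045,.008)]
f=lambda q:np.r_[(pr(W(q,P((q[4],q[4]+.08),.03,.007)))-pad).ravel(),(pr(W(q,P((q[3],q[3]+.108),.035,.004)))-plate).ravel(),(pr(W(q,B))-base).ravel()]
s=least_squares(f,[.47,.31,.228,0,.02]);q=s.x
print(np.round(q,4));print(np.round(s.fun.reshape(-1,2),1).tolist())
print(W(q,[(-.024,0,.052)]), pr(W(q,[(-.024,0,.052)])))
E
python3 fit2.py
```

```text
[0.5027 0.3176 0.2222 0.0025 0.0244]
[[-0.8, -0.4], [-0.3, -0.2], [-0.4, 1.3], [1.5, -0.8], [-2.2, 0.1], [-0.3, 2.3], [-0.3, -0.6], [0.4, -0.5], [1.5, -2.0], [-0.7, 0.6], [1.2, 0.4]]
[[0.47928234 0.31228976 0.052     ]] [[254.76621979 225.27417235]]
```

```bash
python3 -c "
from h import *;pi=np.pi
a=[.4276,.3167,.2002];e=[pi,0,1.48]
print(rel(a,e,[.478,.312,.07],e),rel(a,e,[.478,.312,.048],e),rel(a,e,[.478,.312,.034],e))"
```

```text
[-4.000e-04  2.025e-01  5.208e-01  0.000e+00  0.000e+00  0.000e+00] [-4.000e-04  2.025e-01  6.088e-01  0.000e+00  0.000e+00  0.000e+00] [-4.000e-04  2.025e-01  6.648e-01  0.000e+00  0.000e+00  0.000e+00]
```

Request:
servo_tool --targets "0 0 0.1 0.15 0 0 0; 0 0 0.2 0.3 0 0 0; 0 0 0.2025 0.4 0 0 0; 0 0 0.2025 0.5 0 0 0; 0 0 0.2025 0.52 0 0 0; 0 0 0.2025 0.52 0 0 0; 0 0 0.2025 0.52 0 0 0; 0 0 0.2025 0.52 0 0 0"

```text
time: 1.7
tool_pos: [0.4796, 0.3131, 0.0733]
ee_rot: [3.138, -0.003, 1.481]
wrist_force: [-0.8, -0.3, -0.0]
width: 0.0439
```

```bash
python3 -c "
from h import *
snapw('w2')
im=cv2.imread('pics/w2.png')[100:340,100:420];cv2.imwrite('pics/w2c.png',cv2.resize(im,None,fx=2,fy=2,interpolation=cv2.INTER_CUBIC))
from bench import vision
s=vision.snapshot('scene')['image'][100:220,320:450,::-1];cv2.imwrite('pics/s2c.png',cv2.resize(s,None,fx=4,fy=4,interpolation=cv2.INTER_CUBIC))"
```

```text
t 1.7 tcp [0.4796 0.3131 0.0733] [ 3.1377e+00 -2.7000e-03  1.4814e+00] F [-0.8 -0.3 -0. ] w 0.0439
```

View pics/w2c.png

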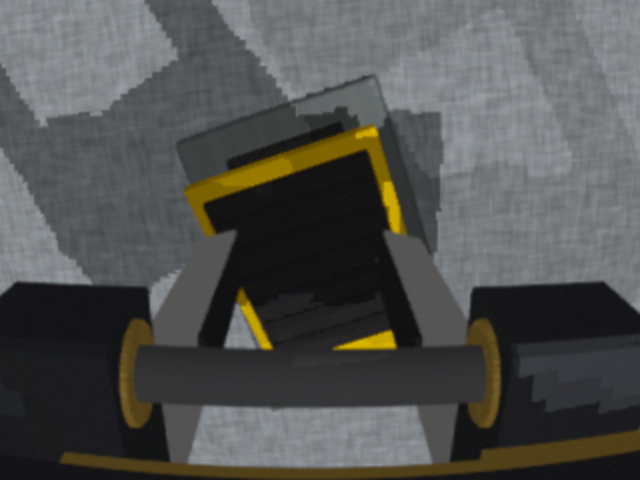

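View pics/s2c.png

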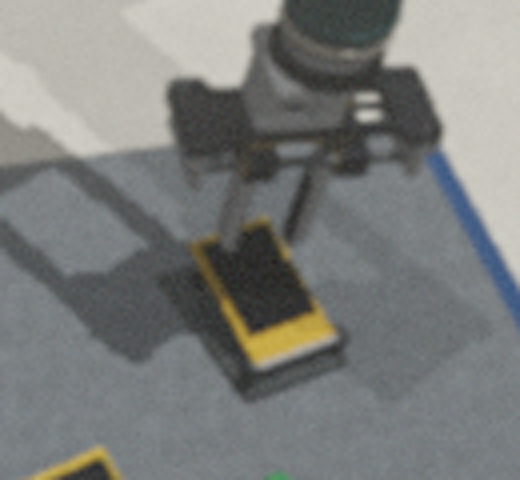

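Request:
servo_tool --targets "0 0 0 0 0 0 0; 0 0 0 0 0 0 0; 0 0 0 0 0 0 0; 0 0 0 0.02 0 0 0; 0 0 0 0.04 0 0 0; 0 0 0 0.06 0 0 0; 0 0 0 0.08 0 0 0; 0 0 0 0.1 0 0 0; 0 0 0 0.12 0 0 0; 0 0 0 0.135 0 0 0; 0 0 0 0.135 0 0 0; 0 0 0 0.135 0 0 0"

```text
time: 2.8
tool_pos: [0.4771, 0.3113, 0.0371]
ee_rot: [-3.138, 0.001, 1.48]
wrist_force: [-6.9, -1.1, 9.2]
width: 0.0004
```

```bash
python3 -c "
from h import *
snapw('w3')
from bench import vision
s=vision.snapshot('scene')['image'][100:220,320:450,::-1];cv2.imwrite('pics/s3c.png',cv2.resize(s,None,fx=4,fy=4,interpolation=cv2.INTER_CUBIC))"
```

```text
t 2.8 tcp [0.4771 0.3113 0.0371] [-3.1381e+00  1.4000e-03  1.4802e+00] F [-6.9 -1.1  9.2] w 0.0004
```

View pics/s3c.png

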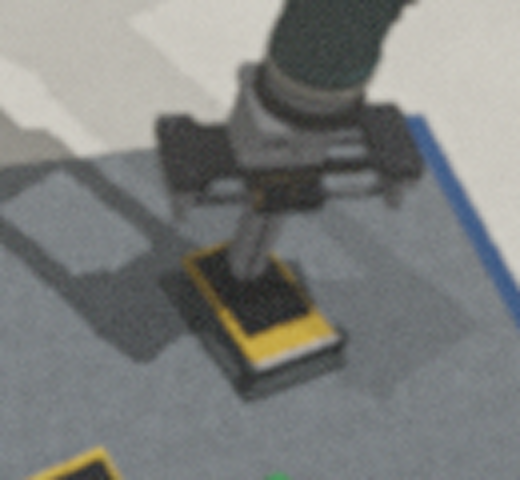

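Request:
servo_tool --targets "0 0 0 0.008 0 0 0; 0 0 0 0.016 0 0 0; 0 0 0 0.016 0 0 0; 0 0 0 0.016 0 0 0"

```text
time: 3.23
tool_pos: [0.4771, 0.3114, 0.0349]
ee_rot: [-3.139, 0.001, 1.48]
wrist_force: [-7.3, -3.5, 14.0]
width: 0.0003
```

Request:
servo_tool --targets "0 0 0 0.008 0 0 0; 0 0 0 0.012 0 0 0; 0 0 0 0.012 0 0 0; 0 0 0 0.012 0 0 0; 0 0 0 0.012 0 0 0; 0 0 0 0.012 0 0 0; 0 0 0 0.012 0 0 0; 0 0 0 0.012 0 0 0; 0 0 0 0.012 0 0 0"

```text
time: 3.98
tool_pos: [0.4772, 0.3114, 0.0346]
ee_rot: [-3.139, 0.001, 1.48]
wrist_force: [-12.0, -4.6, 25.0]
width: 0.0004
```

Request:
servo_tool --targets "0 0 0 0 0 0 0; 0 0 0 0 0 0 0; 0 0 0 0 0 0 0; 0 0 0 -0.04 0 0 0; 0 0 0 -0.1 0 0 0; 0 0 0 -0.25 0 0 0; 1 0 0 -0.45 0 0 0; 1 0 0 -0.6 0 0 0; 1 0 0 -0.75 0 0 0; 1 0 0 -0.87 0 0 0; 1 0 0 -0.87 0 0 0; 1 0 0 -0.87 0 0 0"

```text
time: 4.98
tool_pos: [0.4797, 0.3122, 0.2494]
ee_rot: [3.137, -0.003, 1.48]
wrist_force: [-0.9, -0.4, -1.4]
width: 0.0371
```

```bash
python3 -c "
from h import *
snapw('w4')
from bench import vision
s=vision.snapshot('scene')['image'][100:220,320:450,::-1];cv2.imwrite('pics/s4c.png',cv2.resize(s,None,fx=4,fy=4,interpolation=cv2.INTER_CUBIC))
pi=np.pi
a=np.load('w4.npz');print(rel(a['tool_pos'],[pi,0,1.48],[.52,-.106,.25],[pi,0,1.48]))"
```

```text
t 4.9833 tcp [0.4797 0.3122 0.2494] [ 3.1372e+00 -2.8000e-03  1.4800e+00] F [-0.9 -0.4 -1.4] w 0.0371
[-1.6514  0.3121 -0.0025  0.      0.      0.    ]
```

View pics/s4c.png

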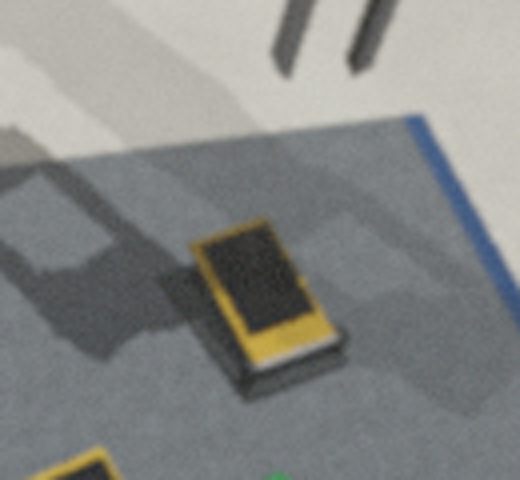

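Request:
servo_tool --targets "1 -0.15 0.06 0 0 0 0; 1 -0.3 0.12 0 0 0 0; 1 -0.45 0.18 0 0 0 0; 1 -0.6 0.24 0 0 0 0; 1 -0.75 0.3 0 0 0 0; 1 -0.9 0.36 0 0 0 0; 1 -1 0.4 0 0 0 0; 1 -1 0.4 0 0 0 0"

```text
time: 5.75
tool_pos: [0.5555, 0.0485, 0.2431]
ee_rot: [-3.136, 0.003, 1.473]
wrist_force: [-0.7, 0.1, -0.9]
width: 0.0934
```

Request:
servo_tool --targets "1 -0.15 0.02 0 0 0 0; 1 -0.3 0.04 0 0 0 0; 1 -0.45 0.06 0 0 0 0; 1 -0.6 0.07 0 0 0 0; 1 -0.66 0.07 0 0 0 0; 1 -0.66 0.07 0 0 0 0; 1 -0.66 0.07 0 0 0 0; 1 -0.66 0.07 0 0 0 0"

```text
time: 6.42
tool_pos: [0.5577, -0.1108, 0.2456]
ee_rot: [-3.139, -0.002, 1.481]
wrist_force: [-0.2, 0.2, 0.3]
width: 0.0941
```

```bash
python3 -c "
from h import *
snapw('w5')
im=cv2.imread('pics/w5.png')[80:300,100:420];cv2.imwrite('pics/w5c.png',cv2.resize(im,None,fx=2.5,fy=2.5,interpolation=cv2.INTER_CUBIC))
"
```

```text
t 6.4167 tcp [ 0.5577 -0.1108  0.2456] [-3.1389e+00 -1.6000e-03  1.4812e+00] F [-0.2  0.2  0.3] w 0.0941
```

View pics/w5c.png

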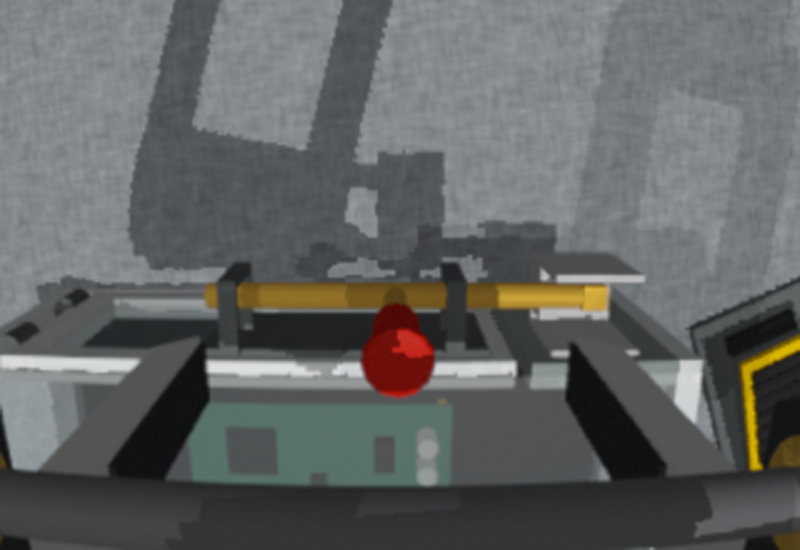

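```bash
python3 -c "
from h import *
r,pr=loadw('w5')
def at(u,v,z):
    o,d=r(u/2.5+100-.2,v/2.5+80-.2);return o+d*(z-o[2])/d[2]
print('cap',at(397,362,.193))
a,b=at(215,295,.111),at(595,298,.111);print(a,b,np.arctan2(*(b-a)[1::-1]),np.linalg.norm(b-a))
print('stem',at(397,298,.125), 'gate',at(100,365,.135),at(510,375,.135))
"
```

```text
cap [ 0.57489906 -0.10885893  0.193     ]
[ 0.56585162 -0.18796514  0.111     ] [ 0.58253939 -0.01898122  0.111     ] 1.4723619046908818 0.1698059029297992
stem [ 0.57071707 -0.10750766  0.125     ] gate [ 0.5869832  -0.23893451  0.135     ] [ 0.6057655 -0.0629939  0.135    ]
```

Request:
servo_tool --targets "1 0.01 0.066 0 0 0 0; 1 0.01 0.066 0.1 0 0 0; 1 0.01 0.066 0.2 0 0 0; 1 0.01 0.066 0.3 0 0 0; 1 0.01 0.066 0.37 0 0 0; 1 0.01 0.066 0.375 0 0 0; 1 0.01 0.066 0.375 0 0 0; 1 0.01 0.066 0.375 0 0 0; 1 0.01 0.066 0.375 0 0 0"

```text
time: 7.22
tool_pos: [0.5758, -0.111, 0.1557]
ee_rot: [3.138, 0.001, 1.481]
wrist_force: [0.1, 0.1, -0.5]
width: 0.0938
```

```bash
python3 -c "
from h import *
snapw('w6')
im=cv2.imread('pics/w6.png')[100:320,100:420];cv2.imwrite('pics/w6c.png',cv2.resize(im,None,fx=2.5,fy=2.5,interpolation=cv2.INTER_CUBIC))
"
```

```text
t 7.2167 tcp [ 0.5758 -0.111   0.1557] [3.1379e+00 6.0000e-04 1.4809e+00] F [ 0.1  0.1 -0.5] w 0.0938
```

View pics/w6c.png

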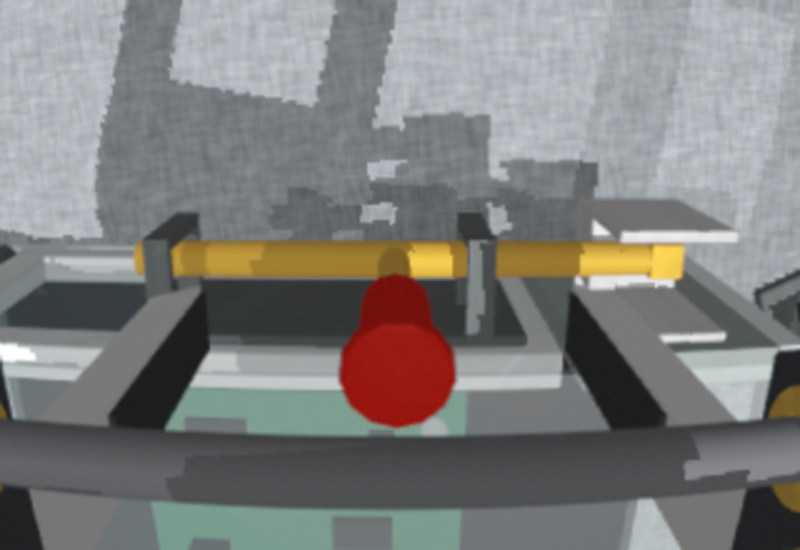

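```bash
python3 -c "
from h import *
r,pr=loadw('w6')
def at(u,v,z):
    o,d=r(u/2.5+100-.2,v/2.5+100-.2);return o+d*(z-o[2])/d[2]
k=at(397,373,.193);print('cap',k)
d=np.load('w6.npz');R=Ro.from_euler('xyz',d['rpy']);print(R.inv().apply(k-d['tool_pos']), pr([[.5749,-.1089,.193],[.5749,-.1089,.155]])*2.5-[250,250])
"
```

```text
cap [ 0.57461524 -0.10867107  0.193     ]
[ 0.00213839 -0.00129262 -0.0372858 ] [[395.52427274 373.81747063]
 [393.92116274 312.29456125]]
```

Request:
servo_tool --targets "1 0.008 -0.004 0.014 0 0 0; 1 0.008 -0.004 0.014 0 0 0; 0 0.008 -0.004 0.014 0 0 0; 0 0.008 -0.004 0.014 0 0 0; 0 0.008 -0.004 0.014 0 0 0; 0 0.008 -0.004 0.014 0 0 0; 0 0.008 -0.004 0.014 0 0 0; 0 0.008 -0.004 0.014 0 0 0; 0 0.008 -0.004 0.014 0 0 0; 0 0.008 -0.004 0.014 0 0 0; 0 0.008 -0.004 0.014 0 0 0; 0 0.008 -0.004 0.014 0 0 0"

```text
time: 8.27
tool_pos: [0.5739, -0.1092, 0.15]
ee_rot: [-3.142, -0.0, 1.48]
wrist_force: [-0.5, -0.1, 0.1]
width: 0.031
```

```bash
python3 -c "
from h import *
snapw('w7')
im=cv2.imread('pics/w7.png')[100:320,100:420];cv2.imwrite('pics/w7c.png',cv2.resize(im,None,fx=2.5,fy=2.5,interpolation=cv2.INTER_CUBIC))
"
```

```text
t 8.2667 tcp [ 0.5739 -0.1092  0.15  ] [-3.1416e+00 -1.0000e-04  1.4800e+00] F [-0.5 -0.1  0.1] w 0.031
```

View pics/w7c.png

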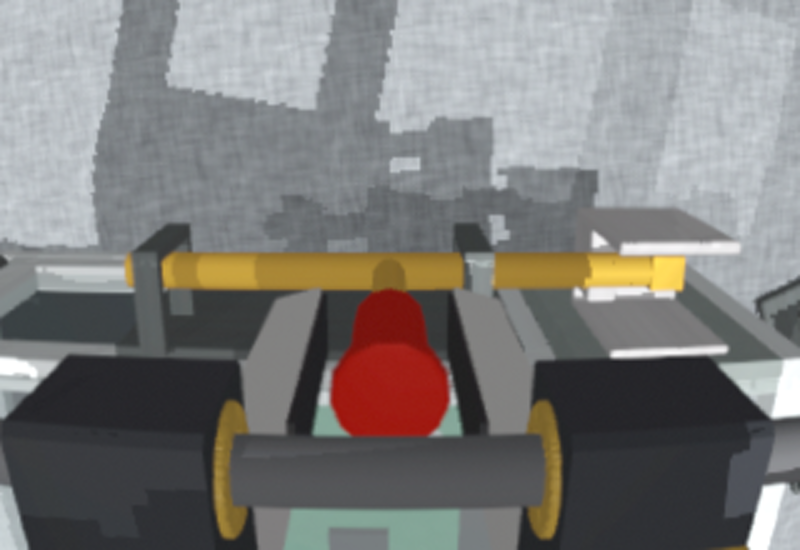

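Request:
servo_tool --targets "0 0 0 0 0 0 0; 0 0 0 0 0 0 0; 0 0 0 0 0 0 0; 0 0 0 0 0 0 0; 0 0 0 0 0 0 0; 0 0 0 0 0 0 0"

```text
time: 8.82
tool_pos: [0.5739, -0.109, 0.15]
ee_rot: [3.141, -0.0, 1.48]
wrist_force: [0.4, 1.0, 0.4]
width: 0.0233
```

Request:
servo_tool --targets "0 0 0 0 0 0 0; 0 0 0 0 0 0 0; 0 0 0 0 0 0 0; 0 0 0 0 0 0 0"

```text
time: 9.15
tool_pos: [0.5739, -0.1091, 0.15]
ee_rot: [3.142, -0.0, 1.48]
wrist_force: [0.1, 0.7, -0.1]
width: 0.0232
```

```bash
python3 -c "
from h import *
snapw('w8')
im=cv2.imread('pics/w8.png')[100:320,100:420];cv2.imwrite('pics/w8c.png',cv2.resize(im,None,fx=2.5,fy=2.5,interpolation=cv2.INTER_CUBIC))
"
```

```text
t 9.15 tcp [ 0.5739 -0.1091  0.15  ] [ 3.1415e+00 -2.0000e-04  1.4801e+00] F [ 0.1  0.7 -0.1] w 0.0232
```

View pics/w8c.png

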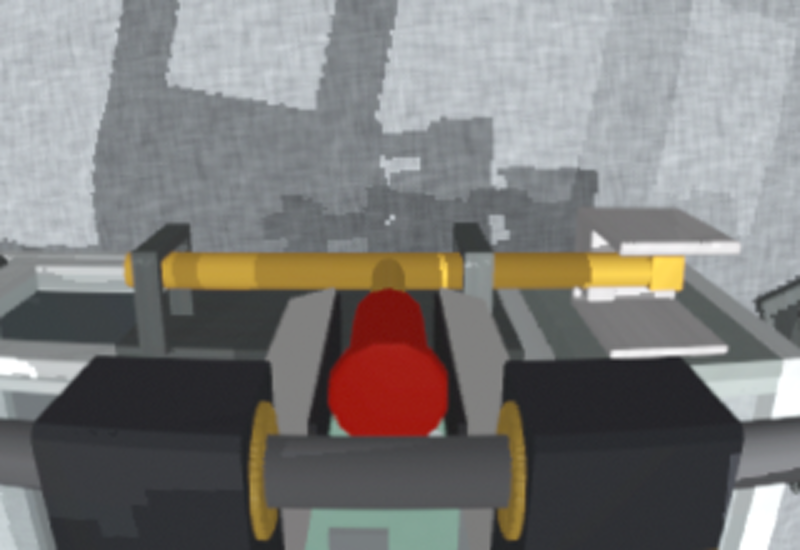

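Request:
servo_tool --targets "0 0 0 -0.008 0 0 0; 0 0 0 -0.016 0 0 0; 0 0 0 -0.024 0 0 0; 0 0 0 -0.032 0 0 0; 0 0 0 -0.04 0 0 0; 0 0 0 -0.048 0 0 0; 0 0 0 -0.048 0 0 0; 0 0 0 -0.048 0 0 0; 0 0 0 -0.048 0 0 0"

```text
time: 9.95
tool_pos: [0.5739, -0.1092, 0.162]
ee_rot: [3.141, -0.0, 1.48]
wrist_force: [0.3, 1.6, -1.8]
width: 0.0236
```

```bash
python3 -c "
from h import *
snapw('w9')
im=cv2.imread('pics/w9.png')[100:320,100:420];cv2.imwrite('pics/w9c.png',cv2.resize(im,None,fx=2.5,fy=2.5,interpolation=cv2.INTER_CUBIC))
"
```

```text
t 9.95 tcp [ 0.5739 -0.1092  0.162 ] [ 3.1415 -0.      1.48  ] F [ 0.3  1.6 -1.8] w 0.0236
```

View pics/w9c.png

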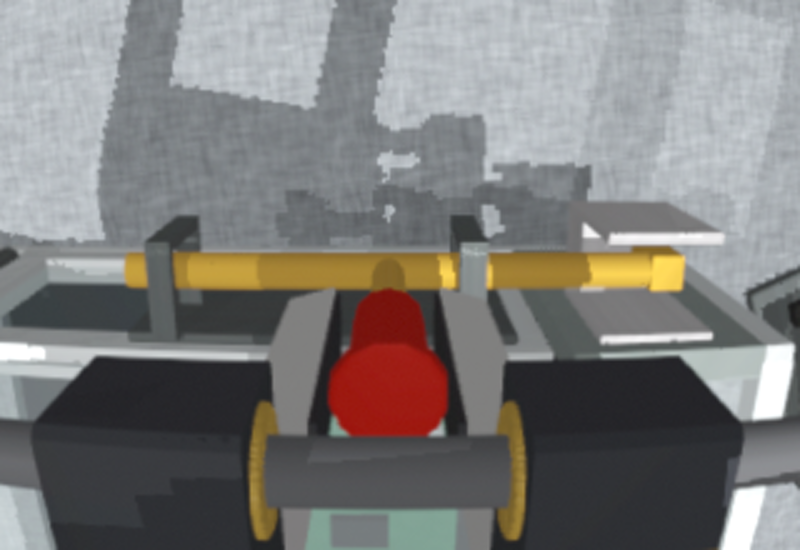

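Request:
servo_tool --targets "0 -0.016 0 0 0 0 0; 0 -0.032 0 0 0 0 0; 0 -0.048 0 0 0 0 0; 0 -0.064 0 0 0 0 0; 0 -0.08 0 0 0 0 0; 0 -0.08 0 0 0 0 0"

```text
time: 10.5
tool_pos: [0.5719, -0.1302, 0.1619]
ee_rot: [-3.141, 0.001, 1.479]
wrist_force: [0.2, 1.6, -1.7]
width: 0.0235
```

Request:
servo_tool --targets "0 -0.016 0 0 0 0 0; 0 -0.032 0 0 0 0 0; 0 -0.048 0 0 0 0 0; 0 -0.064 0 0 0 0 0; 0 -0.08 0 0 0 0 0; 0 -0.092 0 0 0 0 0; 0 -0.092 0 0 0 0 0; 0 -0.092 0 0 0 0 0; 0 -0.092 0 0 0 0 0; 0 -0.092 0 0 0 0 0"

```text
time: 11.33
tool_pos: [0.57, -0.1519, 0.162]
ee_rot: [-3.142, 0.0, 1.48]
wrist_force: [0.2, 1.9, -1.6]
width: 0.024
```

```bash
python3 -c "
from h import *
snapw('w10')
im=cv2.imread('pics/w10.png')[100:320,100:420];cv2.imwrite('pics/w10c.png',cv2.resize(im,None,fx=2.5,fy=2.5,interpolation=cv2.INTER_CUBIC))
"
```

```text
t 11.3333 tcp [ 0.57   -0.1519  0.162 ] [-3.1416e+00  1.0000e-04  1.4801e+00] F [ 0.2  1.9 -1.6] w 0.024
```

View pics/w10c.png

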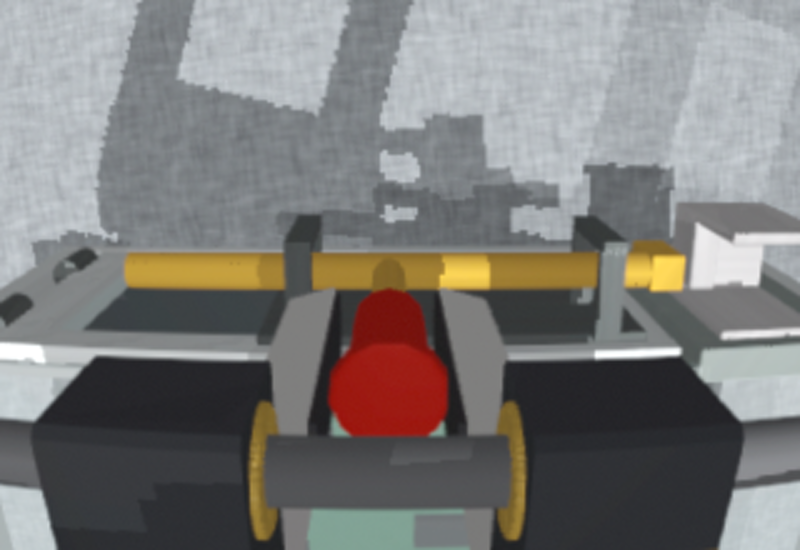

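```bash
python3 -c "
import numpy as np
for i in range(1,12):
    t=.02*i;c,s=np.cos(t),np.sin(t)
    print('0 %.4f %.4f 0 0 0 %.4f;'%((-.028*s+.139*(c-1))/.25,(-.028*(c-1)-.139*s)/.25,-t/np.pi),end=' ')"
```

```text
0 -0.0024 -0.0111 0 0 0 -0.0064; 0 -0.0049 -0.0221 0 0 0 -0.0127; 0 -0.0077 -0.0331 0 0 0 -0.0191; 0 -0.0107 -0.0441 0 0 0 -0.0255; 0 -0.0140 -0.0549 0 0 0 -0.0318; 0 -0.0174 -0.0658 0 0 0 -0.0382; 0 -0.0211 -0.0765 0 0 0 -0.0446; 0 -0.0249 -0.0872 0 0 0 -0.0509; 0 -0.0290 -0.0977 0 0 0 -0.0573; 0 -0.0333 -0.1082 0 0 0 -0.0637; 0 -0.0378 -0.1186 0 0 0 -0.0700;
```

Request:
servo_tool --targets "0 -0.0024 -0.011 0 0 0 -0.0064; 0 -0.005 -0.022 0 0 0 -0.0127; 0 -0.0077 -0.033 0 0 0 -0.019; 0 -0.0107 -0.044 0 0 0 -0.0255; 0 -0.014 -0.055 0 0 0 -0.032; 0 -0.0174 -0.066 0 0 0 -0.038; 0 -0.021 -0.0765 0 0 0 -0.0446; 0 -0.025 -0.087 0 0 0 -0.051; 0 -0.029 -0.098 0 0 0 -0.0573; 0 -0.033 -0.108 0 0 0 -0.0637; 0 -0.038 -0.1186 0 0 0 -0.07; 0 -0.038 -0.1186 0 0 0 -0.07"

```text
time: 12.38
tool_pos: [0.5391, -0.159, 0.1621]
ee_rot: [-3.141, 0.0, 1.701]
wrist_force: [1.3, 1.7, -1.9]
width: 0.0236
```

```bash
python3 -c "
from h import *
snapw('w11')
im=cv2.imread('pics/w11.png')[100:320,100:420];cv2.imwrite('pics/w11c.png',cv2.resize(im,None,fx=2.5,fy=2.5,interpolation=cv2.INTER_CUBIC))
"
```

```text
t 12.3833 tcp [ 0.5391 -0.159   0.1621] [-3.1414  0.      1.7007] F [ 1.3  1.7 -1.9] w 0.0236
```

View pics/w11c.png

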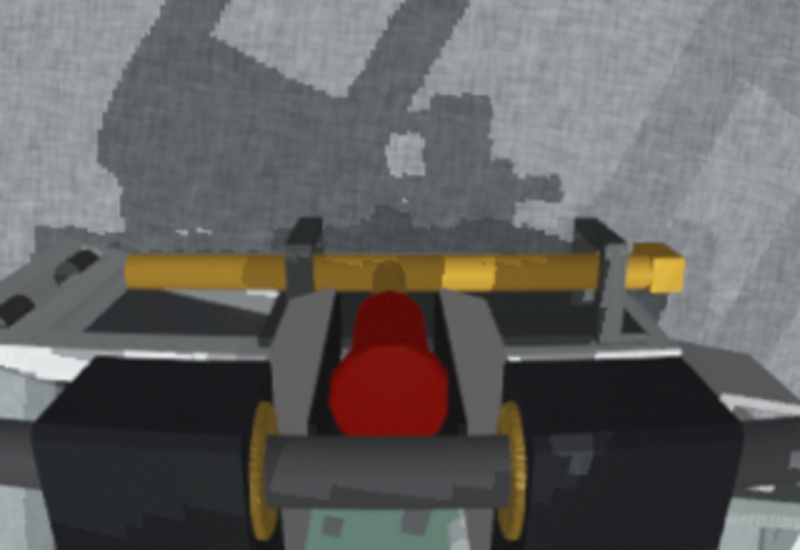

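The gate follows, with the bolt unmoved relative to it (brackets and nose at the same pixels). I'll repeat the same arc in the new tool frame.

Request:
servo_tool --targets "0 -0.0024 -0.011 0 0 0 -0.0064; 0 -0.005 -0.022 0 0 0 -0.0127; 0 -0.0077 -0.033 0 0 0 -0.019; 0 -0.0107 -0.044 0 0 0 -0.0255; 0 -0.014 -0.055 0 0 0 -0.032; 0 -0.0174 -0.066 0 0 0 -0.038; 0 -0.021 -0.0765 0 0 0 -0.0446; 0 -0.025 -0.087 0 0 0 -0.051; 0 -0.029 -0.098 0 0 0 -0.0573; 0 -0.033 -0.108 0 0 0 -0.0637; 0 -0.038 -0.1186 0 0 0 -0.07; 0 -0.038 -0.1186 0 0 0 -0.07"

```text
time: 13.43
tool_pos: [0.5109, -0.1722, 0.1619]
ee_rot: [-3.141, -0.0, 1.921]
wrist_force: [1.4, 1.9, -1.7]
width: 0.0238
```

Request:
servo_tool --targets "0 0 0 0 0 0 0; 0 0 0 0 0 0 0; 0 0 0 0 0 0 0; 0 0 0 0 0 0 0; 0 0 0 0 0 0 0; 0 0 0 0 0 0 0; 0 0 0 0 0 0 0; 0 0 0 0 0 0 0; 0 0 0 0 0 0 0; 0 0 0 0 0 0 0; 0 0 0 0 0 0 0; 0 0 0 0 0 0 0"

```text
time: 14.43
tool_pos: [0.5114, -0.172, 0.162]
ee_rot: [3.141, -0.0, 1.92]
wrist_force: [0.1, 2.4, -1.7]
width: 0.0236
```

```bash
python3 -c "
from h import *
from bench import get_obs,vision
snapw('w12');print(np.abs(get_obs()['qvel']).max())
im=cv2.imread('pics/w12.png')[100:320,100:420];cv2.imwrite('pics/w12c.png',cv2.resize(im,None,fx=2.5,fy=2.5,interpolation=cv2.INTER_CUBIC))
for n in('scene','top'):cv2.imwrite(f'pics/{n}12.png',vision.snapshot(n)['image'][:,:,::-1])
"
```

```text
t 14.4333 tcp [ 0.5114 -0.172   0.162 ] [ 3.1415e+00 -1.0000e-04  1.9198e+00] F [ 0.1  2.4 -1.7] w 0.0236
0.0008075186701567988
```

View pics/w12c.png

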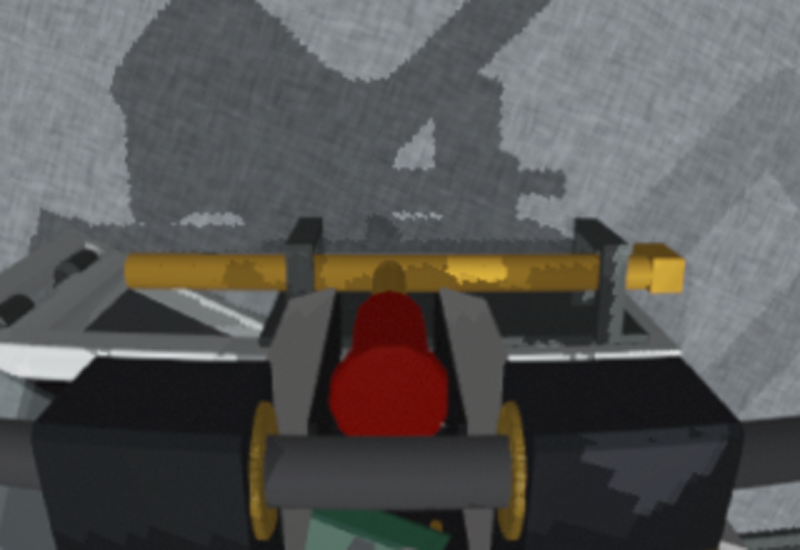

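View pics/scene12.png

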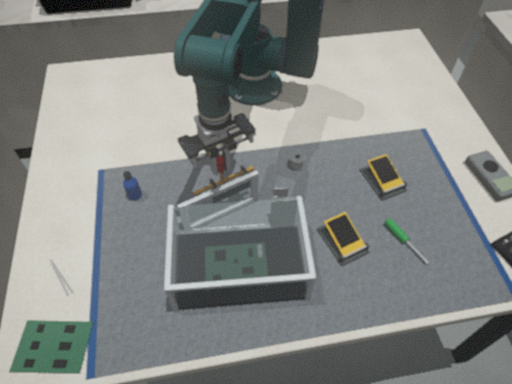

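View pics/top12.png

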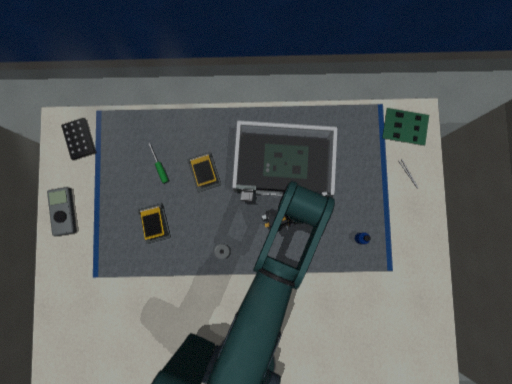

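```bash
python3 -c "
from bench import robot
print(robot.close_job())"
```

```text
the job is handed in; nothing more can be done
None
```

The job is handed in, and as far as I could check every step went as asked; the simulator gives no verdict.

- **Pedal:** I pressed the nearer pedal to its stop. The tip stopped at 34.6 mm, against 35 mm expected, with about 25 N on it. I held it there for about a second. After I let go, the picture showed it up again.
- **Bolt:** I gripped the knob, lifted the bolt 12 mm and drew it about 43 mm. The sideways force at the wrist stayed near 2 N, so nothing was forced.
- **Gate:** I swung it about 0.44 rad around its hinge, with the tool turning along with it. I worked out both the bolt draw and the gate angle from how far the tool moved. The pictures agree, since the bolt stayed put relative to the gripper and the gate's brackets.
- **Last checks (14.4 s):** The arm was at rest, with joint speeds under 0.001 rad/s. The nose was clear of the keeper and the gate stood ajar in the scene view. The bottle, spool and screwdriver looked unmoved.

**Grip differed from plan:** the fingers stopped at about 23.5 mm instead of the 18 mm of the knob's shaft. They are holding the knob by its 25 mm cap. This grip did not slip during the lift, the draw or the swing.

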